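Sweep the loose sleepers into the empty tray

ROBOT

A 7-joint arm with a two-finger parallel gripper is mounted at the origin on the work surface. World frame = base frame: x ahead of the robot, y to its left, z up, the work surface at z = 0. Lengths are in mm, angles in rad, forces in N, time in s.
With the tool pointing down it reaches from about 400 to 750 mm from the base axis. Payload 19.5 kg.
Tool frame: the origin (TCP) lies midway between the tips of the shut fingers; the grasp point (between the pads) lies 19 mm behind it; z points along the fingers, y is the line along which they close (so a half turn about z gives the same grasp; the last joint's range is limited). The gripper opens to 85 mm and grips with 20 to 120 N. Pads are 22 mm wide; open, the fingers measure 114 mm over their backs; the gripper's body (76 mm by 85 mm) begins 54 mm behind the grasp point. The pads swing forward as they close: fully open they stand 13 mm farther back than shut.
Start: joints at [-1.365, 0.707, -0.028, 1.485, 0.022, 0.951, -0.075], TCP at [141.02, 557.412, 231.268] pointing down, gripper open.
Joint ranges: [-2.71, 2.71], [-0.32, 2.16], [-1.57, 1.52], [0, 2.45], [-1.46, 4.6], [0, 2.02], [-2.83, 2.83]. Speed limits (rad/s): [1.89, 1.89, 2.57, 2.57, 3.01, 3.01, 3.01].

INTERFACE

Orientations are given as a unit quaternion [w, x, y, z].
In Python, from station import bot gives the robot as it stands.
- The arm moves only by the tool send_rows, never from a script. Its argument "rows" is a list of rows, each a list of 3 entries, a list of its own where there are three numbers: the turn, a rotation vector about the tool's x, y, z in units of pi/4 rad (1.0 is pi/4 rad), then the shift along the tool's x, y, z in units of 0.4 m (1.0 is 0.4 m), then the closure, from 0 (fully open) to 1 (shut). In form: [[[rx, ry, rz], [dx, dy, dz], claw], ...]. A call has exactly 10 rows; each row shifts and turns the commanded pose from where the row before left it, along the tool's axes as they then stand; what a row does not reach is not made up. A row lasts 1/8 s, in which the tool goes at most 62.5 mm and 10.7 degrees, less where a joint would pass 70% of its speed; a pose out of reach is approached as far as the arm can. A call with a number of a shift or a turn outside -1 to 1 is refused whole. A call with a gripper value outside its range is refused whole. The fingers move at their own pace and stop on an object; "newtons" is the grip in N (left out, the last holds). Time passes only in rows, so rows that do not move let the fingers close, or fill a call up. It gives the time, the measured TCP pose, the force, the opening and the grip force at its end, in the units of the state.
- bot.state(): the state, without advancing time (a new reading comes with each control period).
- bot.read_camera(name): name is "scene" or "top" or "wrist"; returns a dict with "image" (400x640x3 uint8, red, green, blue), "camera_matrix" (3x3 intrinsics, pixels), "k1" (the pictures are not rectified: a ray, as slopes to the right and down, at radius r is drawn at 1 + k1 r^2 times it, then the intrinsics apply), "camera_from_world" (4x4, takes a point from world to camera coordinates). Camera axes: x right, y up, looking along -z (the intrinsics and any distortion apply to the point x, -y, -z); pixel columns grow to the right and rows downward; lengths in mm; the calibration is good to about 2 mm. A picture is of the moment at which its call begins. There is no depth.
- bot.job_done(): hands the job in; it is judged then, once.
The state is a dict: "clock": time; "joint_pos": joint angles; "joint_velocities": joint speeds; "joint_torque": joint torques, N m; "eef_pos": TCP position; "ee_rot": TCP orientation; "contact_force": force on the tool from outside, world axes, zero at the start; "ft_torque": the same for the moment, N m; "finger_gap": finger opening in mm; "grip_force": force on a finger pad.
Only numpy, scipy, OpenCV 4.12 (cv2) and the standard library are available. Lean on these libraries where they do the work, as an engineer would, in place of code of your own. Each camera call takes 0.05 s, during which the arm holds its last target. There are 200 camera calls.

TASK

Sweep the three loose wooden sleepers along the sorting board with the fingers and off its open end, so that all three drop into the empty tray there (the one with no dividers, not the one with the wheels). Only push them, never pick up or lift one, and leave the little hut and the glue jar standing where they are.

Things in the scene. Friction and masses are not known exactly. Their poses are not given: they have to be found in the camera images.
- board: fixed raised plywood sorting board, 260 mm (its x) x 350 mm (its y) x 85 mm high; origin: centre of its underside, on the table, so its top is 85 mm above the origin. Along its two sides at board x = -130 and +130 mm runs a rail 10 mm wide that stands 10 mm above the top; both ends (board y = -175 and +175 mm) are open, with no lip. One tray stands on the table against each end.
- tray: the empty open wooden tray with no dividers, fixed, 240 mm (its x) x 115 mm (its y) x 55 mm high, walls and floor 4 mm; origin: centre of its underside. It stands 2 mm clear of one of the board's two open ends, its axes parallel to the board's, centred on the end at board x = 0 and board y = +234.5 or -234.5 mm; its rim is 30 mm below the board's top.
- wheel_tray: a tray of the same outer size with two dividers and six steel wheels fixed in it, against the board's other end; nothing goes into it. Origin: centre of its underside; fixed.
- sleeper1: loose dark-wood model-railway sleeper (a plain bar) lying flat on the sorting board, 60 mm long (its own x) x 16 mm wide (y) x 12 mm high (z), 8 to 20 g; origin: centre of its underside. At the start the three lie roughly across the board (long side within about 25 degrees of board x), one behind the other, at least 30 mm apart.
- sleeper2: loose dark-wood model-railway sleeper (a plain bar) lying flat on the sorting board, 60 mm long (its own x) x 16 mm wide (y) x 12 mm high (z), 8 to 20 g; origin: centre of its underside. At the start the three lie roughly across the board (long side within about 25 degrees of board x), one behind the other, at least 30 mm apart.
- sleeper3: loose dark-wood model-railway sleeper (a plain bar) lying flat on the sorting board, 60 mm long (its own x) x 16 mm wide (y) x 12 mm high (z), 8 to 20 g; origin: centre of its underside. At the start the three lie roughly across the board (long side within about 25 degrees of board x), one behind the other, at least 30 mm apart.
- hut: loose small model hut with plaster walls and a tiled roof, 46 mm (x) x 60 mm (y) over the roof and 62 mm high to the chimney top, 120 g, standing on the board beside the rail at board x about +95 mm; origin: centre of its underside. Leave it alone.
- glue: loose round glue jar, 44 mm in diameter and 75 mm high, standing on the table to the right (-y) of the board; origin: centre of its underside. Leave it alone.

How it is judged (in metres and radians):
At the end, for the whole second after the job is handed in: All three sleepers are at rest in the empty tray: the centre of each lies inside the tray's walls and below its rim (less than 50 mm above the tray's underside). The hut is within 15 mm and the glue jar within 20 mm of where it stood (x of sleeper1 in the frame of tray between -0.116 and 0.116 m and y of sleeper1 in the frame of tray between -0.0535 and 0.0535 m and z of sleeper1 in the frame of tray between -0.005 and 0.05 m and linear speed of each of sleeper1, sleeper2, sleeper3 below 0.02 m/s and x of sleeper2 in the frame of tray between -0.116 and 0.116 m and y of sleeper2 in the frame of tray between -0.0535 and 0.0535 m and z of sleeper2 in the frame of tray between -0.005 and 0.05 m and x of sleeper3 in the frame of tray between -0.116 and 0.116 m and y of sleeper3 in the frame of tray between -0.0535 and 0.0535 m and z of sleeper3 in the frame of tray between -0.005 and 0.05 m and distance of hut from where it was at the start of the episode below 0.015 m and distance of glue from where it was at the start of the episode below 0.02 m); the robot touches nothing.
It fails at once if a sleeper is lifted more than 20 mm above the board's top (z of any of sleeper1, sleeper2, sleeper3 in the frame of board above 0.105 m).
It fails at once if the hut is moved more than 15 mm or knocked over (distance of hut from where it was at the start of the episode above 0.015 m or angle between hut's own z axis and vertical above 0.35 rad).
It fails at once if the glue jar is moved more than 20 mm or knocked over (distance of glue from where it was at the start of the episode above 0.02 m or angle between glue's own z axis and vertical above 0.35 rad).
It also fails if it takes over 50 s, if anything falls off the work surface, if the arm or the gripper's body presses on something with over 40 N, if the wrist force passes 120 N, or if a joint passes its speed limit or range.

## Working session

There is one attempt and no reset: what is moved stays moved. The work goes in short steps, Python scripts to look and compute and a tool call to move; the robot and the scene stay as the last step left them, time stands still between calls to the robot, and variables do not carry over. Pictures are saved under pics/ and viewed, at most 10 in all, crops included, and the job is handed in when it is done.

Besides the shell and the picture viewer there is one more tool, called after ">>>" as name(argument=value, ...), one argument or row to a line, values as JSON. send_rows: Moves the arm, as the interface text tells. Shifts and turns lie within -1 to 1; 1 stands for 0.4 m of shift or pi/4 rad of turn. Its arguments: {"type":"object","properties":{"rows":{"type":"array","items":{"type":"array"}},"newtons":{"type":"number"}},"required":["rows"]}

```bash
mkdir -p pics; cat > h.py <<'E'
import numpy as np, cv2
from station import bot
def shot(n,f=None):
    d=bot.read_camera(n)
    if f: cv2.imwrite('pics/'+f,cv2.cvtColor(d['image'],cv2.COLOR_RGB2BGR))
    return d
def plane(d,uv,z):
    K=np.array(d['camera_matrix']);T=np.array(d['camera_from_world']);k=d['k1']
    uv=np.atleast_2d(uv).astype(float)
    p=cv2.undistortPointsIter(uv.reshape(-1,1,2),K,np.array([k,0,0,0,0.]),None,None,(3,50,1e-9)).reshape(-1,2)
    r=np.c_[p[:,0],-p[:,1],-np.ones(len(p))]@T[:3,:3]
    c=-T[:3,:3].T@T[:3,3]
    return c+r*((z-c[2])/r[:,2])[:,None]
def proj(d,P):
    T=np.array(d['camera_from_world']);K=np.array(d['camera_matrix'])
    q=np.atleast_2d(P)@T[:3,:3].T+T[:3,3]
    p=np.c_[q[:,0],-q[:,1]]/(-q[:,2:]); p=p*(1+d['k1']*(p**2).sum(1))[:,None]
    return p@K[:2,:2].T+K[:2,2]
E
python3 - <<'E'
from h import *
for n in('top','scene'):
    d=shot(n,n+'0.png');print(n,d['camera_matrix'],d['k1'],d['camera_from_world'])
s=bot.state();print(s)
E
```

```text
top [[434.64460433   0.         327.4275059 ]
 [  0.         434.64460433 201.28364892]
 [  0.           0.           1.        ]] -0.048423709952409084 [[ 1.29279476e-02 -9.99427077e-01  3.12791555e-02 -1.21246255e+02]
 [ 9.93590640e-01  1.63530019e-02  1.11849093e-01 -5.39004738e+02]
 [-1.12296520e-01  2.96326969e-02  9.93232800e-01 -1.06594727e+03]
 [ 0.00000000e+00  0.00000000e+00  0.00000000e+00  1.00000000e+00]]
scene [[432.83497385   0.         318.51634066]
 [  0.         432.83497385 200.44312526]
 [  0.           0.           1.        ]] -0.10859112944953067 [[ 8.81924118e-01  4.71043514e-01 -1.81068369e-02 -4.29616561e+02]
 [-2.86555081e-01  5.66218471e-01  7.72840752e-01  1.61756732e+02]
 [ 3.74294049e-01 -6.76398293e-01  6.34341638e-01 -1.60774546e+03]
 [ 0.00000000e+00  0.00000000e+00  0.00000000e+00  1.00000000e+00]]
{'clock': 0.1, 'joint_pos': array([-1.36471196,  0.70697048, -0.02758671,  1.48497468,  0.02201058,
        0.95090163, -0.07547342]), 'joint_velocities': array([ 0.00023285, -0.00081898,  0.00085525,  0.00092003,  0.00054757,
       -0.00048631,  0.00049571]), 'joint_torque': array([ 3.74526440e-03, -8.84296131e+01,  1.23756364e+00, -2.36451530e+01,
        1.71569525e-02,  5.09623249e-03,  4.21399977e-05]), 'eef_pos': array([140.97992635, 557.19803361, 230.90956523]), 'ee_rot': array([-3.02889047e-05,  1.23570821e-01,  9.92335642e-01, -4.74781536e-04]), 'contact_force': array([-0.03719906, -0.41318331,  0.38016125]), 'ft_torque': array([-0.0103499 , -0.01124808, -0.01139078]), 'grip_force': 0.0, 'finger_gap': 85.52542202572594}
```

View pics/top0.png

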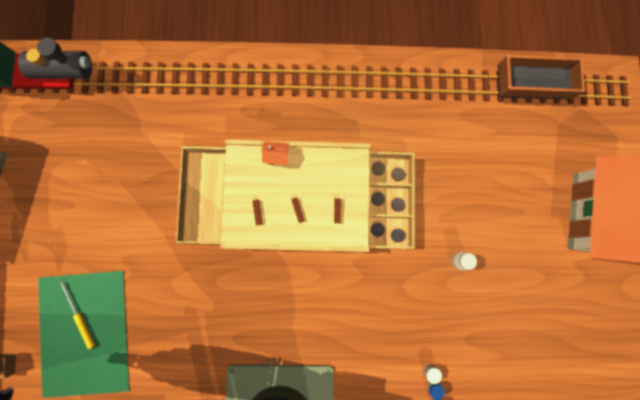

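View pics/scene0.png

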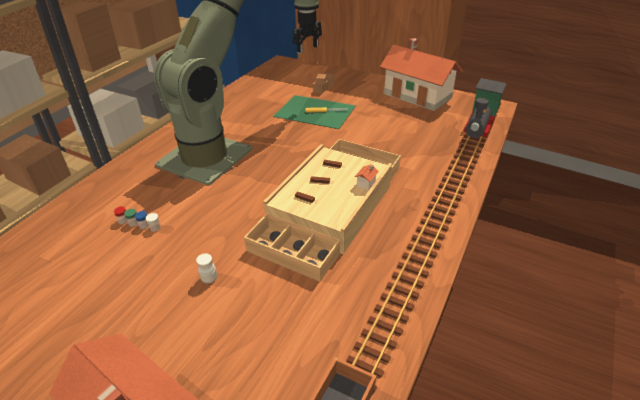

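The top view shows the empty tray left (+y) at about px (203,196), and the sleepers at (258,212), (298,210) and (338,211). The hut is at (276,153), the wheel tray on the right, and the jar at (467,261).

```bash
python3 - <<'E'
from h import *
d=shot('top')
im=d['image'];hsv=cv2.cvtColor(im,cv2.COLOR_RGB2HSV)
m=(im.max(2)<140).astype(np.uint8)
m[:185]=0;m[235:]=0;m[:,:235]=0;m[:,362:]=0
cs,_=cv2.findContours(m,cv2.RETR_EXTERNAL,cv2.CHAIN_APPROX_NONE)
for c in cs:
    if cv2.contourArea(c)<40: continue
    P=plane(d,c.reshape(-1,2),95)[:,:2].astype(np.float32)
    print('sleeper',cv2.minAreaRect(P))
# board: pale yellow
b=cv2.inRange(hsv,(15,40,150),(35,200,255)); b[:,:175]=0;b[:,430:]=0;b[:130]=0;b[260:]=0
for n,uv in dict(FL=(226,141),FR=(369,145),NR=(368,251),NL=(220,248)).items(): print(n,plane(d,uv,95)[0])
for n,uv in dict(tFL=(181,148),tNL=(178,242)).items(): print(n,plane(d,uv,55)[0])
r=cv2.inRange(hsv,(0,120,120),(9,255,255));r[:135]=0;r[175:]=0;r[:,:255]=0;r[:,300:]=0
ys,xs=np.where(r);print('hut px',xs.min(),xs.max(),ys.min(),ys.max(),plane(d,[(xs.min(),ys.max()),(xs.max(),ys.max()),(xs.min(),ys.min())],130))
print('glue',plane(d,(468,261),75))
cv2.imwrite('pics/crop.png',cv2.resize(cv2.cvtColor(im[130:265,170:430],cv2.COLOR_RGB2BGR),None,fx=3,fy=3,interpolation=cv2.INTER_CUBIC))
E
```

```text
sleeper ((505.45318603515625, 52.691471099853516), (53.90121841430664, 11.006036758422852), 9.786376953125)
sleeper ((512.0391235351562, -135.6832733154297), (50.1293830871582, 7.155601501464844), 0.6148296594619751)
sleeper ((512.6971435546875, -42.340675354003906), (52.754966735839844, 7.477933883666992), 19.50322723388672)
FL [675.75241364 134.91997627  95.        ]
FR [ 672.71111767 -210.57762015   95.        ]
NR [ 417.14224411 -208.74732074   95.        ]
NL [419.36065084 138.8800624   95.        ]
tFL [666.01395074 254.89042668  55.        ]
tNL [432.32240833 250.29777881  55.        ]
hut px 264 286 143 152 [[642.4188429   38.46368069 130.        ]
 [643.37490789 -12.55306985 130.        ]
 [663.80231283  39.12561514 130.        ]]
glue [[ 395.54780337 -455.50120872   75.        ]]
```

View pics/crop.png

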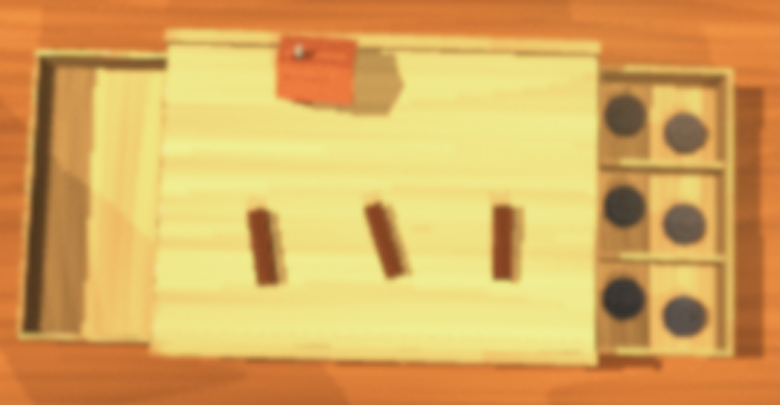

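>>> send_rows(
  rows=[
    [[0, 0, 0], [-0.1133, -0.0542, 0], 0.6],
    [[0, 0, 0], [-0.1133, -0.0542, 0], 0.6],
    [[0, 0, 0], [-0.1133, -0.0542, 0], 0.6],
    [[0, 0, 0], [-0.1133, -0.0542, 0], 0.6],
    [[0, 0, 0], [-0.1133, -0.0542, 0], 0.6],
    [[0, 0, 0], [-0.1133, -0.0542, 0], 0.6],
    [[0, 0, 0], [-0.1133, -0.0542, 0], 0.6],
    [[0, 0, 0], [-0.1133, -0.0542, 0], 0.6],
    [[0, 0, 0], [0, 0, 0], 0.6],
    [[0, 0, 0], [0, 0, 0], 0.6],
  ],
  newtons=20,
)

```text
clock: 1.4
eef_pos: [449.6, 300.7, 231.2]
ee_rot: [-0.0, 0.123, 0.992, 0.0]
contact_force: [-1.0, 0.1, 0.6]
finger_gap: 34.1
grip_force: 0.0
```

>>> send_rows(
  rows=[
    [[0, 0, 0.193], [0, 0, 0], 0.6],
    [[0, 0, 0.193], [0, 0, 0], 0.6],
    [[0, 0, 0.193], [0, 0, 0], 0.6],
    [[0, 0, 0.193], [0, 0, 0], 0.6],
    [[0, 0, 0.193], [0, 0, 0], 0.6],
    [[0, 0, 0.193], [0, 0, 0], 0.6],
    [[0, 0, 0.193], [0, 0, 0], 0.6],
    [[0, 0, 0.193], [0, 0, 0], 0.6],
    [[0, 0, 0.143], [0, 0, 0], 0.6],
    [[0, 0, 0], [0, 0, 0], 0.6],
  ],
)

```text
clock: 2.65
eef_pos: [449.1, 301.4, 231.2]
ee_rot: [-0.0, 0.707, 0.707, -0.0]
contact_force: [0.1, -0.3, 0.3]
finger_gap: 34.1
grip_force: 0.0
```

>>> send_rows(
  rows=[
    [[0, 0, 0], [-0.13, 0.017, 0], 0.6],
    [[0, 0, 0], [-0.13, 0.017, 0], 0.6],
    [[0, 0, 0], [-0.13, 0.017, 0], 0.6],
    [[0, 0, 0], [-0.13, 0.017, 0], 0.6],
    [[0, 0, 0], [-0.13, 0.017, 0], 0.6],
    [[0, 0, 0], [-0.13, 0.017, 0], 0.6],
    [[0, 0, 0], [-0.13, 0.017, 0], 0.6],
    [[0, 0, 0], [-0.13, 0.017, 0], 0.6],
    [[0, 0, 0], [-0.145, 0.017, 0], 0.6],
    [[0, 0, 0], [0, 0, 0], 0.6],
  ],
)

```text
clock: 3.9
eef_pos: [509.7, -177.6, 231.2]
ee_rot: [0.001, 0.708, 0.706, -0.001]
contact_force: [0.3, 1.7, -0.5]
finger_gap: 34.1
grip_force: 0.0
```

```bash
python3 - <<'E'
from h import *
s=bot.state();print(s['eef_pos'],s['ee_rot'],s['joint_pos'])
E
```

```text
[ 509.7174162  -177.59978204  231.18641607] [ 5.76649978e-04  7.08439480e-01  7.05771042e-01 -6.38250226e-04] [ 0.16047298  0.6645088   0.21540597  1.61975414 -0.1703662   0.87535373
  0.43699046]
```

>>> send_rows(
  rows=[
    [[0, 0, 0], [0, 0, 0.06], 0.6],
    [[0, 0, 0], [0, 0, 0.06], 0.6],
    [[0, 0, 0], [0, 0, 0.06], 0.6],
    [[0, 0, 0], [0, 0, 0.06], 0.6],
    [[0, 0, 0], [0, 0, 0.05], 0.6],
    [[0, 0, 0], [0, 0, 0.03], 0.6],
    [[0, 0, 0], [0, 0, 0.01], 0.6],
    [[0, 0, 0], [0, 0, 0], 0.6],
    [[0, 0, 0], [0, 0, 0], 0.6],
    [[0, 0, 0], [0, 0, 0], 0.6],
  ],
)

```text
clock: 5.15
eef_pos: [510.4, -173.8, 99.7]
ee_rot: [0.0, 0.708, 0.706, 0.0]
contact_force: [-0.4, 1.1, 0.1]
finger_gap: 34.2
grip_force: 0.0
```

```bash
python3 - <<'E'
from h import *
s=bot.state();print(s['eef_pos'],s['ee_rot'])
d=shot('scene');p=proj(d,s['eef_pos'])[0].astype(int);print(p)
x,y=p;im=cv2.cvtColor(d['image'],cv2.COLOR_RGB2BGR)[y-60:y+40,x-60:x+90]
cv2.imwrite('pics/s1.png',cv2.resize(im,None,fx=5,fy=5,interpolation=cv2.INTER_CUBIC))
E
```

```text
[ 510.40825588 -173.81657532   99.72845513] [3.01946614e-04 7.07764393e-01 7.06448483e-01 1.15162261e-04]
[296 202]
```

View pics/s1.png

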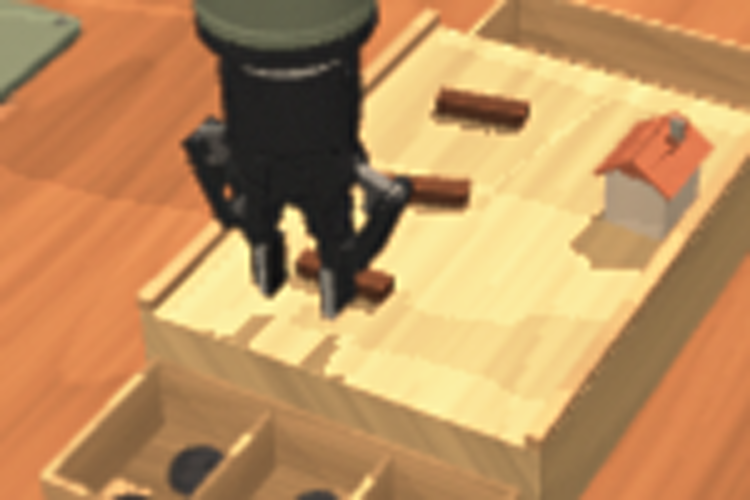

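The fingers straddle sleeper 3 from behind, with clear space all round. Next I lower them and start the sweep.

>>> send_rows(
  rows=[
    [[0, 0, 0], [0, 0, 0.015], 0.6],
    [[0, 0, 0], [0, 0, 0.0145], 0.6],
    [[0, 0, 0], [0, 0, 0], 0.6],
    [[0, 0, 0], [0, 0, 0], 0.6],
    [[0, 0, 0], [0.015, 0, 0], 0.6],
    [[0, 0, 0], [0.03, 0, 0], 0.6],
    [[0, 0, 0], [0.03, 0, 0], 0.6],
    [[0, 0, 0], [0.03, 0, 0], 0.6],
    [[0, 0, 0], [0.03, 0, 0], 0.6],
    [[0, 0, 0], [0.03, 0, 0], 0.6],
  ],
)

```text
clock: 6.45
eef_pos: [510.4, -106.9, 87.5]
ee_rot: [0.0, 0.708, 0.706, -0.0]
contact_force: [-0.3, -0.3, 0.8]
finger_gap: 34.0
grip_force: 0.1
```

```bash
python3 - <<'E'
from h import *
s=bot.state();print(s['eef_pos'],s['ee_rot'])
d=shot('scene');p=proj(d,s['eef_pos'])[0].astype(int);print(p)
x,y=p;im=cv2.cvtColor(d['image'],cv2.COLOR_RGB2BGR)[y-60:y+40,x-60:x+90]
cv2.imwrite('pics/s2.png',cv2.resize(im,None,fx=5,fy=5,interpolation=cv2.INTER_CUBIC))
E
```

```text
[ 510.35196279 -106.89915354   87.54576821] [ 3.46235958e-05  7.07752499e-01  7.06460471e-01 -4.03912901e-05]
[307 192]
```

View pics/s2.png

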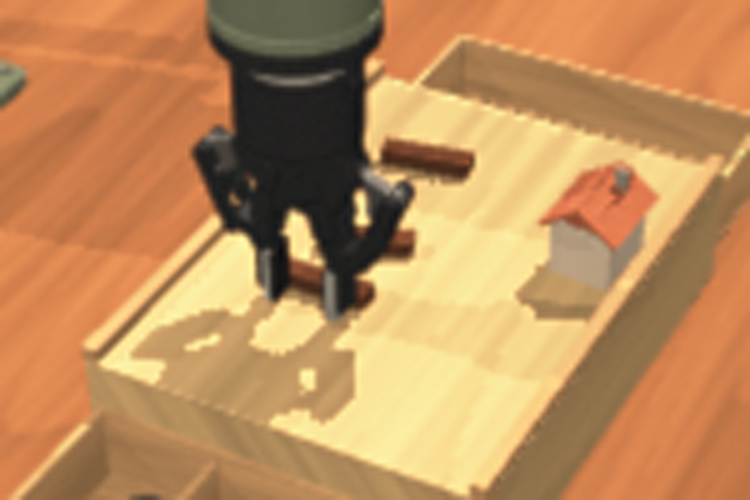

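The sleeper is being pushed squarely by both fingers, so I continue.

>>> send_rows(
  rows=[
    [[0, 0, 0], [0.02, 0, 0], 0.6],
    [[0, 0, 0], [0.03, 0, 0], 0.6],
    [[0, 0, 0], [0.03, 0, 0], 0.6],
    [[0, 0, 0], [0.03, 0, 0], 0.6],
    [[0, 0, 0], [0.03, 0, 0], 0.6],
    [[0, 0, 0], [0.03, 0, 0], 0.6],
    [[0, 0, 0], [0.03, 0, 0], 0.6],
    [[0, 0, 0], [0.03, 0, 0], 0.6],
    [[0, 0, 0], [0.03, 0, 0], 0.6],
    [[0, 0, 0], [0.03, 0, 0], 0.6],
  ],
)

```text
clock: 7.75
eef_pos: [510.6, 9.0, 87.5]
ee_rot: [0.0, 0.708, 0.706, -0.0]
contact_force: [0.6, -0.3, -0.6]
finger_gap: 33.8
grip_force: 0.1
```

>>> send_rows(
  rows=[
    [[0, 0, 0], [0.03, 0, 0], 0.6],
    [[0, 0, 0], [0.03, 0, 0], 0.6],
    [[0, 0, 0], [0.03, 0, 0], 0.6],
    [[0, 0, 0], [0.03, 0, 0], 0.6],
    [[0, 0, 0], [0.02, 0, 0], 0.6],
    [[0, 0, 0], [0, 0, 0], 0.6],
    [[0, 0, 0], [0, 0, 0], 0.6],
    [[0, 0, 0], [0, 0, 0], 0.6],
    [[0, 0, 0], [0, 0, 0], 0.6],
    [[0, 0, 0], [0, 0, 0], 0.6],
  ],
)

```text
clock: 9.0
eef_pos: [510.7, 64.1, 87.5]
ee_rot: [0.0, 0.708, 0.706, -0.0]
contact_force: [0.2, 0.8, 1.0]
finger_gap: 34.6
grip_force: 0.0
```

```bash
python3 - <<'E'
from h import *
s=bot.state();print(s['eef_pos'],s['ee_rot'])
d=shot('scene');p=proj(d,s['eef_pos'])[0].astype(int);print(p)
x,y=p;im=cv2.cvtColor(d['image'],cv2.COLOR_RGB2BGR)[y-60:y+40,x-60:x+90]
cv2.imwrite('pics/s3.png',cv2.resize(im,None,fx=5,fy=5,interpolation=cv2.INTER_CUBIC))
E
```

```text
[510.68035254  64.10172459  87.502793  ] [ 1.22991018e-05  7.07871923e-01  7.06340808e-01 -5.59738221e-05]
[333 163]
```

View pics/s3.png

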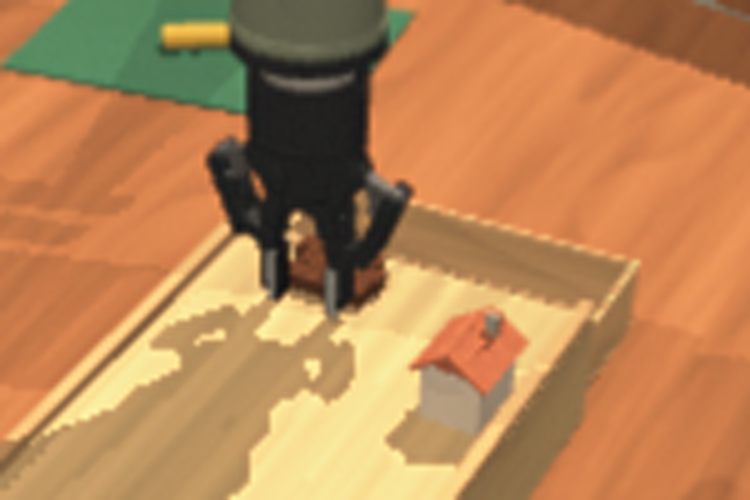

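All three are bunched ahead of the fingers and the hut is untouched. I push them off the end.

>>> send_rows(
  rows=[
    [[0, 0, 0], [0.025, 0, 0], 0.6],
    [[0, 0, 0], [0.035, 0, 0], 0.6],
    [[0, 0, 0], [0.035, 0, 0], 0.6],
    [[0, 0, 0], [0.035, 0, 0], 0.6],
    [[0, 0, 0], [0.035, 0, 0], 0.6],
    [[0, 0, 0], [0.035, 0, 0], 0.6],
    [[0, 0, 0], [0.035, 0, 0], 0.6],
    [[0, 0, 0], [0.025, 0, 0], 0.6],
    [[0, 0, 0], [0, 0, 0], 0.6],
    [[0, 0, 0], [0, 0, 0], 0.6],
  ],
)

```text
clock: 10.3
eef_pos: [510.9, 167.7, 87.5]
ee_rot: [0.0, 0.708, 0.706, -0.0]
contact_force: [0.4, -0.2, -0.0]
finger_gap: 34.3
grip_force: 0.0
```

>>> send_rows(
  rows=[
    [[0, 0, 0], [0, 0, -0.05], 0.6],
    [[0, 0, 0], [0, 0, -0.1], 0.6],
    [[0, 0, 0], [0, 0, -0.1], 0.6],
    [[0, 0, 0], [0, 0, -0.1], 0.6],
    [[0, 0, 0], [-0.1, 0, 0], 0.6],
    [[0, 0, 0], [-0.12, 0, 0], 0.6],
    [[0, 0, 0], [-0.12, 0, 0], 0.6],
    [[0, 0, 0], [-0.1, 0, 0], 0.6],
    [[0, 0, 0], [0, 0, 0], 0.6],
    [[0, 0, 0], [0, 0, 0], 0.6],
  ],
)

```text
clock: 11.55
eef_pos: [510.5, -7.6, 227.5]
ee_rot: [-0.0, 0.708, 0.706, 0.0]
contact_force: [0.7, 0.1, 0.7]
finger_gap: 34.1
grip_force: 0.0
```

```bash
python3 - <<'E'
from h import *
a=shot('scene')['image'][130:230,240:420];b=shot('top')['image'][130:265,165:435]
f=lambda i:cv2.resize(cv2.cvtColor(i,cv2.COLOR_RGB2BGR),(540,int(540*i.shape[0]/i.shape[1])),interpolation=cv2.INTER_CUBIC)
cv2.imwrite('pics/s4.png',np.vstack([f(a),f(b)]))
E
```

```text
(no output)
```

View pics/s4.png

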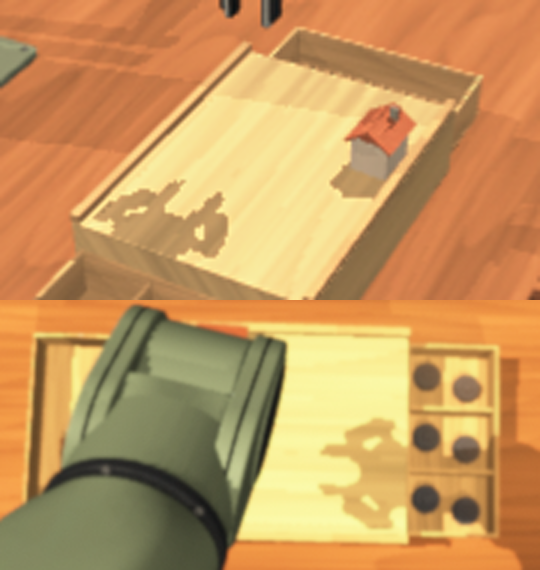

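The board is clear and the hut stands, but the arm hides the tray. I move aside to check it.

>>> send_rows(
  rows=[
    [[0, 0, 0], [-0.12, 0, 0], 0.6],
    [[0, 0, 0], [-0.12, 0, 0], 0.6],
    [[0, 0, 0], [-0.12, 0, 0], 0.6],
    [[0, 0, 0], [-0.1, 0, 0], 0.6],
    [[0, 0, 0], [-0.05, 0, 0], 0.6],
    [[0, 0, 0], [0, 0, 0], 0.6],
    [[0, 0, 0], [0, 0, 0], 0.6],
    [[0, 0, 0], [0, 0, 0], 0.6],
    [[0, 0, 0], [0, 0, 0], 0.6],
    [[0, 0, 0], [0, 0, 0], 0.6],
  ],
)

```text
clock: 12.9
eef_pos: [510.2, -211.5, 227.6]
ee_rot: [0.0, 0.708, 0.707, -0.0]
contact_force: [0.8, 0.8, -1.3]
finger_gap: 34.1
grip_force: 0.0
```

```bash
python3 - <<'E'
from h import *
b=shot('top')['image'][130:280,165:485]
cv2.imwrite('pics/s5.png',cv2.resize(cv2.cvtColor(b,cv2.COLOR_RGB2BGR),None,fx=2.5,fy=2.5,interpolation=cv2.INTER_CUBIC))
E
```

```text
(no output)
```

View pics/s5.png

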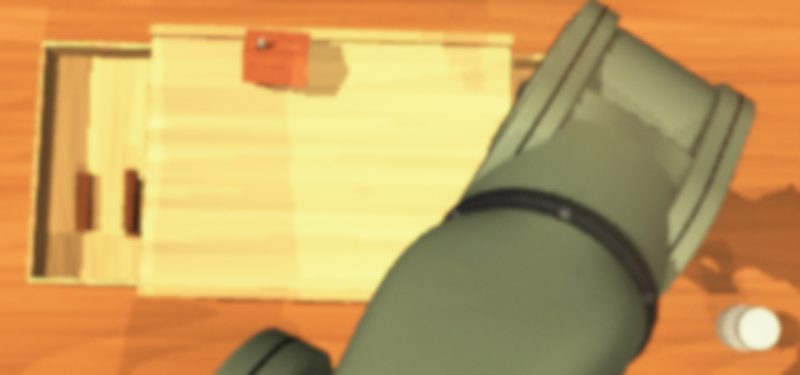

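The top view shows two sleepers in the tray at px (85,202) and (130,202). The third is probably hidden behind the board edge, so I check with the wrist camera.

>>> send_rows(
  rows=[
    [[0, 0, 0], [0.08, 0, 0], 0.6],
    [[0, 0, 0], [0.12, 0, 0], 0.6],
    [[0, 0, 0], [0.12, 0, 0], 0.6],
    [[0, 0, 0], [0.12, 0, 0], 0.6],
    [[0, 0, 0], [0.12, 0, 0], 0.6],
    [[0, 0, 0], [0.12, 0, 0], 0.6],
    [[0, 0, 0], [0.12, 0, 0], 0.6],
    [[0, 0, 0], [0.12, 0, 0], 0.6],
    [[0, 0, 0], [0.1, 0, 0], 0.6],
    [[0, 0, 0], [0, 0, 0], 0.6],
  ],
)

```text
clock: 14.2
eef_pos: [510.3, 199.2, 227.1]
ee_rot: [-0.0, 0.706, 0.708, 0.0]
contact_force: [-1.3, 0.3, 0.2]
finger_gap: 34.6
grip_force: 0.0
```

```bash
python3 - <<'E'
from h import *
d=shot('wrist','s6.png');print(bot.state()['eef_pos'],proj(d,[[546,139,55],[546,252,55],[510,155,10]]))
E
```

```text
[510.67881967 197.036136   227.28004637] [[351.49868596 226.40813582]
 [355.08322146 132.40095786]
 [322.31846135 202.28182086]]
```

View pics/s6.png

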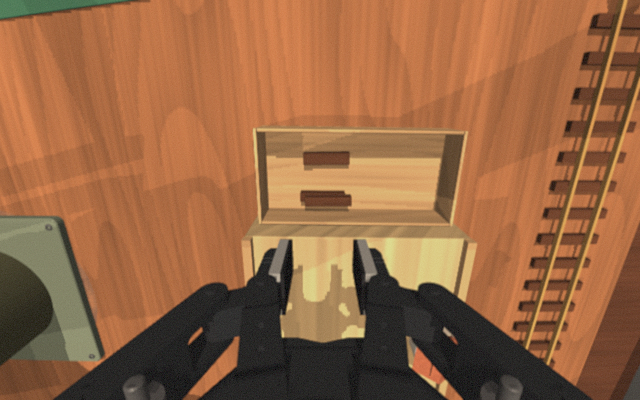

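The wrist view shows all three sleepers in the tray: one at px (326,158), and two together at (322,194) and (328,201), low on the floor. The gripper touches nothing.

```bash
python3 -c "
from station import bot
print(bot.job_done())"
```

```text
the job is handed in; nothing more can be done
None
```

I swept all three sleepers off the board into the empty tray without lifting any, left the hut and glue jar untouched, and handed the job in at about 14 s; the hand-in gave no verdict.

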